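# Shim the rocking parts carousel

## Task

The parts carousel on the shelf rocks because one of its feet, the red one at the corner with the steel dish, is too short. Push the yellow wedge along the shelf, thin end first, under that foot until the carousel sits level and no longer rocks, then take your hand away. Only push the wedge, never lift it; do not touch or shove the carousel itself, and leave everything else where it stands.

Things in the scene. Friction and masses are not known exactly. Their poses are not given: they have to be found in the camera images.
- wedge: Yellow plastic wedge lying loose on the shelf, 130 mm long, 60 wide, about 130 g. Origin: centre of its underside; x points along its length to the thin end, y across, z up. Ramp rises evenly 0.15 mm per mm, from 1.5 mm thick at x = +65 to 21 mm at x = -65. At the start it points roughly at the red foot, its thin edge 45 to 110 mm short of the foot's middle, up to 20 mm off to the side.
- wedge_tip (a point): Middle of the wedge's thin edge, on its underside (x = +65 mm). The carousel is level when this edge has passed 48 mm beyond the middle of the red foot, seen from above; some 6 mm short of that or 10 mm more is still good. The wedge's rear then sticks out about 42 mm from under the board's edge.
- wedge_rear (a point): Middle of the wedge's upright flat rear face (60 mm wide, 21 mm high), 10 mm above the shelf: the face to push on. 130 mm behind the thin edge.
- stand: Parts carousel, about 1.85 kg: 300 x 300 x 18 mm plywood board on four half-ball feet at x, y = +-110 mm, with a white turntable (226 mm across) and six open cups, tops 111 mm up, knob 160. Origin: centre of the board at the height of the soles of its three good feet; z square to the board (upright when level). Level, the board is 29 to 47 mm above the shelf. The wedge comes in roughly along its +y.
- short_foot (a point): Sole of the red half-ball foot (20 mm radius) hidden right under the steel dish, at x, y = -110 mm of the carousel: 9 mm shorter than the others. The dish weighs it down: it rests on the shelf with 2 to 4 N at the start and the board leans 0.058 rad. Level, it is 9 mm above the shelf. Pushing takes 3 to 8 N, then stiffens; beyond, the carousel slides or tips.
- turntable (a joint): Angle of the carousel's turntable about its upright axis, rad; it turns freely with slight friction and its angle does not matter.
- jar: Bystander: green glass jar with screw-on metal lid, 72 mm across, 110 mm high, origin at the centre of its underside.
- tape: Bystander: blue roll of tape lying flat, 100 mm across, 36 mm high, origin at the centre of its underside.
- can: Bystander: orange spray can, 66 mm across, 120 mm high, origin at the centre of its underside.
- screwdriver: Bystander: ratchet screwdriver with red handle and steel shank lying along its x axis (tip at x = +122 mm, handle end at -110 mm), 34 mm thick, origin on the shelf under the ratchet.
- socket_case: Bystander: closed chrome socket set case, 120 x 240 x 49 mm, origin at the centre of its underside.
- mug: Bystander: blue mug, 82 mm across, 92 mm high, origin at the centre of its underside.
Mind the look-alikes: they are no part of the job. Of the things like the wedge, leave any that is blue, turquoise or white; of the rest the larger one is meant.

How it is judged:
By the outcome, as a careful person would: the job done as asked, in the order asked, and still so for the second after the job is handed in, with the robot touching nothing.
It also fails if it takes over 48 s, if anything falls off the work surface, if the arm or the gripper's body presses on something with over 40 N, if the wrist force passes 120 N, or if a joint passes its speed limit or range.

## Robot

A 6-joint arm with a two-finger parallel gripper is mounted at the origin on the work surface. World frame = base frame: x ahead of the robot, y to its left, z up, the work surface at z = 0. Lengths are in m, angles in degrees, forces in N, time in s.
With the tool pointing down it reaches from about 0.35 to 0.875 m from the base axis. Payload 4.2 kg.
Tool frame: the origin (TCP) lies at the very end of the fingers, on their centre line; the grasp point (between the pads) lies 19 mm behind it; z points along the fingers, y is the line along which they close (so a half turn about z gives the same grasp; the last joint's range is limited). The gripper opens to 87 mm and grips with 3 to 60 N. Pads are 19 mm wide; open, the fingers measure 117 mm over their backs; the gripper's body (75 mm by 190 mm) begins 51 mm behind the grasp point.
Start: joints at [-59.496, 22.042, 0.453, 0, -68.411, -14.817], TCP at [0.169, -0.602, 0.223] pointing down, gripper open.
Joint ranges: [-179.83, 179.83], [-69.29, 118.12], [-61.27, 80.66], [-181.25, 117.63], [-171.15, -9.14], [-177.46, 177.46]. Speed limits (degrees/s): [159.86, 159.86, 180, 180, 180, 180].

## Interface

Orientations are given as a 3x3 rotation matrix whose columns are the frame's x, y, z axes.
In Python, from station import * gives the robot as it stands.
- The arm moves only by the shell command python3 -m pendant 'ROWS'. ROWS is JSON, a list of rows, each an object of numbers: "x", "y", "z": the shift along the world's x, y, z normalised to -1 to 1, where 1 is 250 mm; "rx", "ry", "rz": the turn, a rotation vector about the world's x, y, z normalised to -1 to 1, where 1 is 180 degrees; "claw": the opening, from 0 (shut) to 1 (fully open). A call has exactly 8 rows; each row is the pose to reach, as a shift and turn from the pose commanded when the call began, turning the shorter way round; what a row does not reach only later rows make up. A row lasts 1/8 s, in which the tool goes at most 62.5 mm and 10.7 degrees, less where a joint would pass 70% of its speed; a pose out of reach is approached as far as the arm can. A call with a number of a shift or a turn outside -1 to 1 is refused whole. A call with a gripper value outside its range is refused whole. The fingers move at their own pace and stop on an object; the grip force is fixed at half the most. Time passes only in rows, so rows that repeat a pose let the fingers close, or fill a call up. It gives the time, the measured TCP pose, the force, the opening and the grip force at its end, in the units of the state.
- sense(): the state, without advancing time (a new reading comes with each control period).
- capture(name): name is "side" or "top" or "wrist"; returns a dict with "color" (420x560x3 uint8, red, green, blue), "mtx" (3x3 intrinsics, pixels), "k1" (the pictures are not rectified: a ray, as slopes to the right and down, at radius r is drawn at 1 + k1 r^2 times it, then the intrinsics apply), "world_to_cam" (4x4, takes a point from world to camera coordinates). Camera axes: x right, y up, looking along -z (the intrinsics and any distortion apply to the point x, -y, -z); pixel columns grow to the right and rows downward; lengths in m; the calibration is good to about 2 mm. A picture is of the moment at which its call begins. There is no depth.
- finish_job(): hands the job in; it is judged then, once.
Trained networks look in a picture, given as the dict that the camera call returned (one of the last four; its "shot" number tells which), for a name from the list of things; names that differ only in an ending like _2 or _b are one class to them, and where a whole thing is asked for, a point or a joint stands for the part that bears it (a point fixed in the world has none). Each returns a list of dicts, best first, with "conf" (0 to 1); they miss things now and then, are a little off and sometimes report something else, mostly with a low value. They report only what shows in the picture. A call takes as long as a camera call. They do not tell look-alikes from the thing itself.
- search_frame(picture, label): "centre" ([column, row] in pixels, amid what is visible of it).
- regions_of(picture, label): "region" (420x560 bool, what is visible of it) and "centre" ([column, row] in pixels, amid what is visible of it).
The state is a dict: "time_s": time; "joints": joint angles; "joint_velocities": joint speeds; "effort": joint torques, N m; "tcp_pos": TCP position; "ee_rot": TCP orientation; "wrist_force": force on the tool from outside, world axes, zero at the start; "moment": the same for the moment, N m; "gripper_width": opening from 0.0 (shut) to 1.0 (fully open); "gripper_force": force on a finger pad.
Only numpy, scipy, OpenCV 4.12 (cv2) and the standard library are available. Lean on these libraries where they do the work, as an engineer would, in place of code of your own. Each camera call takes 0.05 s, during which the arm holds its last target. There are 200 camera calls.

## Working session

There is one attempt and no reset: what is moved stays moved. The work goes in short steps, Python scripts to look and compute and a shell command to move; the robot and the scene stay as the last step left them, time stands still between calls to the robot, and variables do not carry over. Pictures are saved under pics/ and viewed, at most 10 in all, crops included, and the job is handed in when it is done.

```bash
mkdir -p pics
cat > h.py <<'E'
import numpy as np, cv2
from station import *
def ray(c,px):
    K=np.array(c["mtx"],float);k=c["k1"]
    d=np.array([(px[0]-K[0,2])/K[0,0],(px[1]-K[1,2])/K[1,1]])
    u=d.copy()
    for _ in range(20): u=d/(1+k*(u@u))
    M=np.array(c["world_to_cam"]);R=M[:3,:3];t=M[:3,3]
    return -R.T@t, R.T@np.array([u[0],-u[1],-1.])
def at_z(c,px,z=0):
    o,v=ray(c,px); return o+v*(z-o[2])/v[2]
def proj(c,p):
    M=np.array(c["world_to_cam"]);q=M[:3,:3]@np.array(p,float)+M[:3,3]
    u=np.array([q[0],-q[1]])/-q[2]; u=u*(1+c["k1"]*(u@u));K=np.array(c["mtx"])
    return np.array([K[0,0]*u[0]+K[0,2],K[1,1]*u[1]+K[1,2]])
def save(c,n,box=None,s=1):
    im=c["color"][:,:,::-1]
    if box: im=im[box[1]:box[3],box[0]:box[2]]
    cv2.imwrite("pics/"+n,cv2.resize(im,None,fx=s,fy=s,interpolation=cv2.INTER_CUBIC))
E
python3 - <<'E'
from h import *
for n in("top","side"):
    c=capture(n);save(c,n+"0.png",s=1.4)
    print(n,-np.array(c["world_to_cam"])[:3,:3].T@np.array(c["world_to_cam"])[:3,3])
    for l in("wedge","stand","short_foot"):
        for r in regions_of(c,l):
            if r["conf"]<.2: continue
            m=r["region"].astype(np.uint8);b=cv2.minAreaRect(cv2.findNonZero(m))
            print(l,round(r["conf"],2),np.round(r["centre"]),m.sum(),np.round(c["color"][r["region"]].mean(0)),[np.round(at_z(c,p,0.0)[:2],3).tolist() for p in cv2.boxPoints(b)])
    for l in("jar","tape","can","screwdriver","socket_case","mug"):
        print(l,[(round(r["conf"],2),np.round(r["centre"]).tolist(),np.round(at_z(c,r["centre"],.03)[:2],3).tolist()) for r in search_frame(c,l) if r["conf"]>.2])
E
```

```text
top [0.373421   0.01614025 1.68233405]
wedge 0.9 [280. 233.] 540 [ 54. 137. 114.] [[0.312, 0.062], [0.442, 0.035], [0.429, -0.026], [0.3, 0.001]]
wedge 0.79 [355. 223.] 265 [132. 138. 141.] [[0.404, -0.226], [0.463, -0.296], [0.429, -0.325], [0.37, -0.256]]
wedge 0.77 [318. 194.] 532 [135. 141.  47.] [[0.499, -0.065], [0.56, -0.07], [0.549, -0.202], [0.488, -0.197]]
wedge 0.69 [329. 155.] 467 [ 36.  60. 116.] [[0.671, -0.096], [0.728, -0.114], [0.691, -0.235], [0.633, -0.217]]
wedge 0.56 [320. 230.] 279 [133. 138.  49.] [[0.436, -0.115], [0.444, -0.159], [0.35, -0.175], [0.343, -0.131]]
wedge 0.36 [166. 240.] 431 [ 94. 100.  97.] [[0.286, 0.495], [0.359, 0.498], [0.362, 0.397], [0.289, 0.394]]
stand 0.81 [255. 159.] 6268 [117. 111.  84.] [[0.513, 0.283], [0.829, 0.263], [0.804, -0.055], [0.489, -0.031]]
short_foot 0.55 [252. 160.] 6248 [118. 111.  84.] [[0.514, 0.28], [0.83, 0.26], [0.806, -0.052], [0.49, -0.027]]
jar [(0.73, [169.0, 239.0], [0.337, 0.434])]
tape [(0.91, [423.0, 242.0], [0.346, -0.535]), (0.35, [319.0, 195.0], [0.516, -0.13])]
can [(0.75, [382.0, 149.0], [0.702, -0.3
[... 426 characters left out ...]
08], [0.441, -0.164], [0.344, -0.183]]
wedge 0.69 [313. 239.] 514 [228. 230.  52.] [[0.497, -0.077], [0.569, -0.057], [0.564, -0.2], [0.495, -0.216]]
wedge 0.6 [248. 232.] 563 [ 55. 202. 176.] [[0.321, 0.071], [0.461, 0.045], [0.428, -0.032], [0.294, -0.005]]
stand 0.69 [285. 202.] 1155 [177. 163. 122.] [[0.528, 0.234], [0.907, 0.353], [0.829, -0.025], [0.498, -0.092]]
short_foot 0.9 [283. 199.] 1165 [178. 164. 123.] [[0.534, 0.247], [0.912, 0.352], [0.824, -0.013], [0.494, -0.071]]
jar [(0.61, [173.0, 166.0], [0.342, 0.494])]
tape []
can [(0.52, [400.0, 239.0], [0.739, -0.353])]
screwdriver [(0.97, [403.0, 327.0], [0.476, -0.581])]
socket_case [(0.51, [162.0, 154.0], [0.345, 0.589])]
mug []
```

View pics/top0.png

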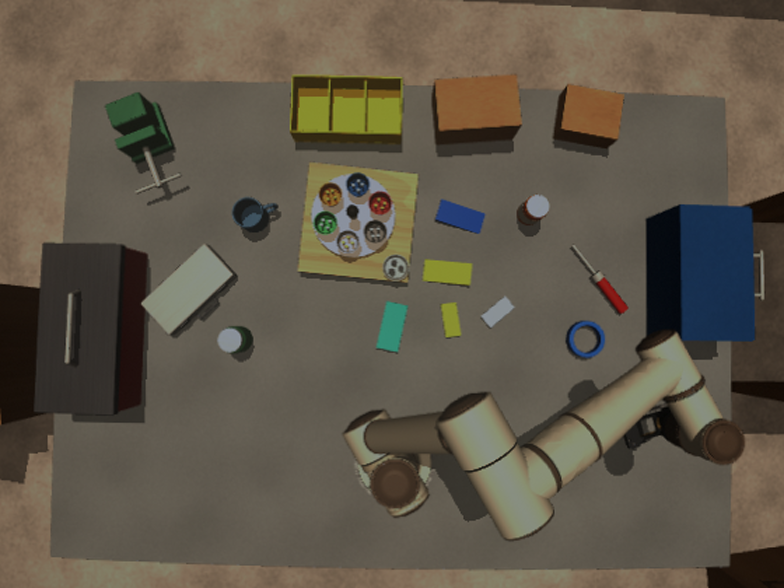

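View pics/side0.png

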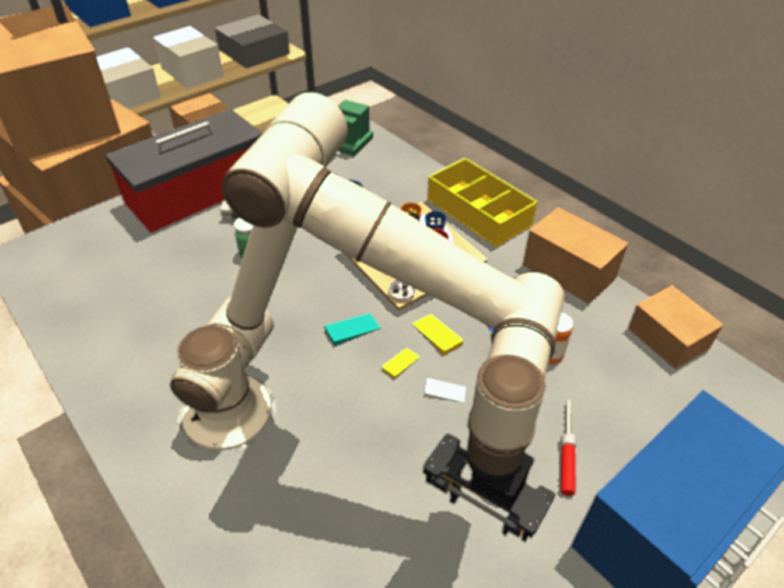

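The top view shows the large yellow wedge at (447,272), left of the smaller yellow look-alike at (451,320). The dish corner of the carousel is at (397,267). The board corners are near (310,163), (417,173), (409,284) and (299,271). The push goes roughly along world +y.

Run:
```python
from h import *
c=capture("top");s=sense();print(np.round(s["ee_rot"],3).tolist(),s["tcp_pos"],s["gripper_width"])
C=[((310,163),.059),((417,173),.047),((409,284),.035),((299,271),.047)]
P=np.array([at_z(c,np.array(p)/1.4,z) for p,z in C]);print(P.round(3).tolist(),P.mean(0).round(3))
print("dish",at_z(c,np.array((397,267))/1.4,.047).round(3))
P=P[:,:2];ctr=P.mean(0)
# model corners (+,+),(+,-),(-,-),(-,+)
ex=(P[0]+P[1]-P[2]-P[3]);a=np.degrees(np.arctan2(ex[1],ex[0]));ey=(P[0]+P[3]-P[1]-P[2]);print("yaw",a,np.degrees(np.arctan2(-ey[0],ey[1])))
a=np.radians(a);R=np.array([[np.cos(a),-np.sin(a)],[np.sin(a),np.cos(a)]])
print("foot",ctr+R@[-.11,-.11], "edge dir y",R[:,1])
w=capture("wrist");M=np.array(w["world_to_cam"]);o=-M[:3,:3].T@M[:3,3];print("wrist cam",o,"look",-M[2,:3], np.array(w["mtx"])[0,0])
```

```text
[[-0.963, -0.27, -0.0], [-0.27, 0.963, 0.0], [0.0, 0.0, -1.0]] [ 0.16904128 -0.60168086  0.22253686] 1.002389272872112
[[0.807, 0.246, 0.059], [0.789, -0.045, 0.047], [0.485, -0.03, 0.035], [0.513, 0.268, 0.047]] [0.649 0.11  0.047]
dish [0.53  0.004 0.047]
yaw -3.567456103435383 -4.450061007647978
foot [0.5321601  0.00697818] edge dir y [0.06222363 0.99806223]
wrist cam [ 0.10587803 -0.61903429  0.38448421] look [ 0.23511244  0.06515819 -0.9697817 ] 344.05559893917854
```

```bash
python3 -m pendant '[{"x":0.09,"y":0.1,"z":0,"rz":0.05,"claw":0.3},{"x":0.18,"y":0.2,"z":0,"rz":0.1,"claw":0.3},{"x":0.27,"y":0.3,"z":0,"rz":0.15,"claw":0.3},{"x":0.36,"y":0.4,"z":0,"rz":0.2,"claw":0.3},{"x":0.45,"y":0.5,"z":0,"rz":0.25,"claw":0.3},{"x":0.54,"y":0.6,"z":0,"rz":0.3,"claw":0.3},{"x":0.63,"y":0.7,"z":0,"rz":0.35,"claw":0.3},{"x":0.7,"y":0.76,"z":0,"rz":0.387,"claw":0.3}]' && python3 -m pendant '[{"x":0.1,"y":0.1,"z":0,"claw":0.3},{"x":0.25,"y":0.25,"z":0,"claw":0.3},{"x":0.4,"y":0.4,"z":0,"claw":0.3},{"x":0.55,"y":0.6,"z":0,"claw":0.3},{"x":0.7,"y":0.76,"z":0,"claw":0.3},{"x":0.7,"y":0.76,"z":0,"claw":0.3},{"x":0.7,"y":0.76,"z":0,"claw":0.3},{"x":0.7,"y":0.76,"z":0,"claw":0.3}]'
python3 - <<'E'
from h import *
c=capture("wrist");save(c,"w1.png",s=1.4);s=sense();print(np.round(s["ee_rot"],3).tolist(),s["tcp_pos"])
for r in regions_of(c,"wedge"):
    if r["conf"]<.2: continue
    m=r["region"].astype(np.uint8);b=cv2.minAreaRect(cv2.findNonZero(m))
    print(round(r["conf"],2),np.round(r["centre"]),m.sum(),np.round(c["color"][r["region"]].mean(0)),np.round(cv2.boxPoints(b)).tolist(),[np.round(at_z(c,p,0.0)[:2],3).tolist() for p in cv2.boxPoints(b)])
E
```

```text
$[0]: bad value
```

```bash
python3 -m pendant '[{"x":0.09,"y":0.1,"z":0,"rx":0,"ry":0,"rz":0.05,"claw":0.3},{"x":0.18,"y":0.2,"z":0,"rx":0,"ry":0,"rz":0.1,"claw":0.3},{"x":0.27,"y":0.3,"z":0,"rx":0,"ry":0,"rz":0.15,"claw":0.3},{"x":0.36,"y":0.4,"z":0,"rx":0,"ry":0,"rz":0.2,"claw":0.3},{"x":0.45,"y":0.5,"z":0,"rx":0,"ry":0,"rz":0.25,"claw":0.3},{"x":0.54,"y":0.6,"z":0,"rx":0,"ry":0,"rz":0.3,"claw":0.3},{"x":0.63,"y":0.7,"z":0,"rx":0,"ry":0,"rz":0.35,"claw":0.3},{"x":0.7,"y":0.76,"z":0,"rx":0,"ry":0,"rz":0.387,"claw":0.3}]' && python3 -m pendant '[{"x":0.1,"y":0.1,"z":0,"rx":0,"ry":0,"rz":0,"claw":0.3},{"x":0.25,"y":0.25,"z":0,"rx":0,"ry":0,"rz":0,"claw":0.3},{"x":0.4,"y":0.4,"z":0,"rx":0,"ry":0,"rz":0,"claw":0.3},{"x":0.55,"y":0.6,"z":0,"rx":0,"ry":0,"rz":0,"claw":0.3},{"x":0.7,"y":0.76,"z":0,"rx":0,"ry":0,"rz":0,"claw":0.3},{"x":0.7,"y":0.76,"z":0,"rx":0,"ry":0,"rz":0,"claw":0.3},{"x":0.7,"y":0.76,"z":0,"rx":0,"ry":0,"rz":0,"claw":0.3},{"x":0.7,"y":0.76,"z":0,"rx":0,"ry":0,"rz":0,"claw":0.3}]'
cat > wv.py <<'E'
from h import *
import sys
c=capture("wrist");save(c,sys.argv[1],s=1.4);s=sense();print(np.round(s["ee_rot"],3).tolist(),s["tcp_pos"],s["time_s"])
for r in regions_of(c,"wedge"):
    if r["conf"]<.2: continue
    m=r["region"].astype(np.uint8);b=cv2.minAreaRect(cv2.findNonZero(m))
    print(round(r["conf"],2),np.round(r["centre"]),m.sum(),np.round(c["color"][r["region"]].mean(0)),np.round(cv2.boxPoints(b)*1.4).tolist(),[np.round(at_z(c,p,0.0)[:2],3).tolist() for p in cv2.boxPoints(b)])
E
python3 wv.py w1.png
```

```text
time_s: 2.1
tcp_pos: [0.3448, -0.4106, 0.2228]
ee_rot: [[-0.076, -0.997, 0.0], [-0.997, 0.076, -0.0], [0.0, -0.0, -1.0]]
wrist_force: [0.1, 0.3, 0.9]
gripper_width: 0.311
gripper_force: 0.0
time_s: 3.1
tcp_pos: [0.5183, -0.2225, 0.2227]
ee_rot: [[-0.083, -0.997, -0.0], [-0.997, 0.083, -0.0], [0.0, 0.0, -1.0]]
wrist_force: [-0.3, 0.3, 0.2]
gripper_width: 0.295
gripper_force: 0.0
[[-0.083, -0.997, -0.0], [-0.997, 0.083, -0.0], [0.0, 0.0, -1.0]] [ 0.51823405 -0.22263052  0.22268447] 3.15
0.71 [402. 222.] 1140 [203. 170.  73.] [[487.0, 294.0], [603.0, 294.0], [603.0, 323.0], [487.0, 323.0]] [[0.441, -0.182], [0.343, -0.174], [0.342, -0.148], [0.442, -0.156]]
0.64 [146. 207.] 2486 [ 95. 156. 243.] [[165.0, 322.0], [174.0, 251.0], [248.0, 260.0], [240.0, 330.0]] [[0.714, -0.18], [0.695, -0.239], [0.634, -0.227], [0.651, -0.167]]
0.61 [279. 233.] 3457 [241. 243. 115.] [[353.0, 283.0], [428.0, 283.0], [428.0, 424.0], [353.0, 424.0]] [[0.551, -0.2], [0.489, -0.195], [0.497, -0.066], [0.564, -0.072]]
```

View pics/w1.png

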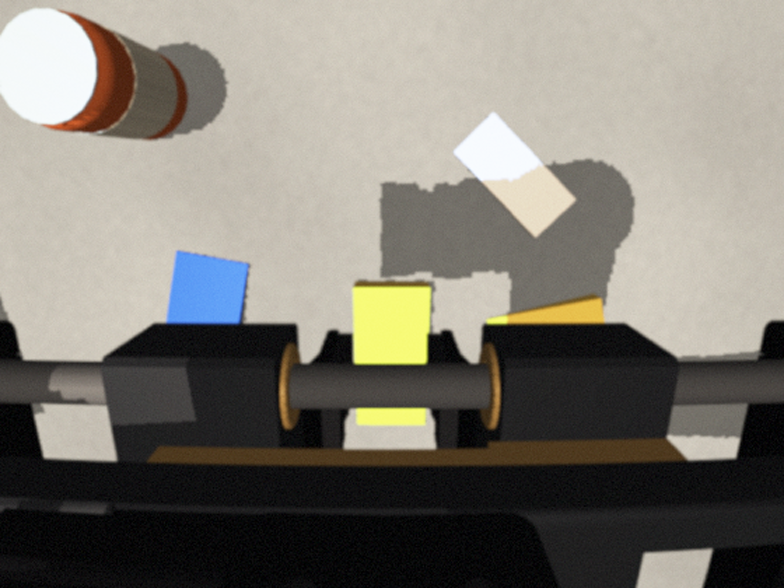

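The wedge is seen straight on. Its dark upright rear face is at the top, with its top edge about (353,287) to (431,285). The thin edge is at about (357,423) to (426,425). Next I'll work out the precise pose.

Run:
```python
from h import *
c=capture("wrist")
f=lambda p,z:at_z(c,np.array(p)/1.4,z)[:2]
A,B=f((353,287),.021),f((431,285),.021);T1,T2=f((357,424),.0015),f((426,425),.0015)
print(A,B,T1,T2,np.linalg.norm(A-B),np.linalg.norm(T1-T2))
r=(A+B)/2;t=(T1+T2)/2;print("rear",r,"tip",t,np.linalg.norm(t-r),(t-r)/np.linalg.norm(t-r))
# yellow mask check in top camera
c=capture("top");m=cv2.inRange(cv2.cvtColor(c["color"],cv2.COLOR_RGB2HSV),(22,120,60),(35,255,255))
n,l,st,ce=cv2.connectedComponentsWithStats(m)
for i in range(1,n):
    if 300<st[i,4]<800: print(st[i],at_z(c,ce[i],.011)[:2], np.array([at_z(c,p,.011)[:2] for p in cv2.boxPoints(cv2.minAreaRect(cv2.findNonZero((l==i).astype(np.uint8))))]).round(3).tolist())
```

```text
[ 0.54907099 -0.20187306] [ 0.48853484 -0.19843593] [ 0.56032227 -0.072471  ] [ 0.49936424 -0.06639855] 0.06063364166446691 0.06125973888861109
rear [ 0.51880291 -0.20015449] tip [ 0.52984325 -0.06943477] 0.13118511691016477 [0.08415847 0.99645238]
```

```bash
python3 -m pendant '[{"x":0,"y":-0.09,"z":-0.1,"rx":0,"ry":0,"rz":0,"claw":0.3},{"x":-0.01,"y":-0.09,"z":-0.25,"rx":0,"ry":0,"rz":0,"claw":0.3},{"x":-0.01,"y":-0.09,"z":-0.42,"rx":0,"ry":0,"rz":0,"claw":0.3},{"x":-0.01,"y":-0.09,"z":-0.58,"rx":0,"ry":0,"rz":0,"claw":0.3},{"x":-0.01,"y":-0.09,"z":-0.7,"rx":0,"ry":0,"rz":0,"claw":0.3},{"x":-0.01,"y":-0.09,"z":-0.8,"rx":0,"ry":0,"rz":0,"claw":0.3},{"x":-0.01,"y":-0.09,"z":-0.855,"rx":0,"ry":0,"rz":0,"claw":0.3},{"x":-0.01,"y":-0.09,"z":-0.855,"rx":0,"ry":0,"rz":0,"claw":0.3}]' && python3 -m pendant '[{"x":0.005,"y":0.04,"z":0,"rx":0,"ry":0,"rz":0,"claw":0.3},{"x":0.009,"y":0.1,"z":0,"rx":0,"ry":0,"rz":0,"claw":0.3},{"x":0.013,"y":0.15,"z":0,"rx":0,"ry":0,"rz":0,"claw":0.3},{"x":0.017,"y":0.2,"z":0,"rx":0,"ry":0,"rz":0,"claw":0.3},{"x":0.021,"y":0.25,"z":0,"rx":0,"ry":0,"rz":0,"claw":0.3},{"x":0.025,"y":0.3,"z":0,"rx":0,"ry":0,"rz":0,"claw":0.3},{"x":0.027,"y":0.32,"z":0,"rx":0,"ry":0,"rz":0,"claw":0.3},{"x":0.027,"y":0.32,"z":0,"rx":0,"ry":0,"rz":0,"claw":0.3}]'
python3 - <<'E'
from h import *
c=capture("top");save(c,"top1.png",(240,130,380,235),5.5)
save(capture("wrist"),"w2.png",s=1.4)
E
```

```text
time_s: 4.3
tcp_pos: [0.516, -0.2444, 0.0082]
ee_rot: [[-0.081, -0.997, -0.002], [-0.997, 0.081, 0.0], [-0.0, 0.002, -1.0]]
wrist_force: [0.6, -0.8, -0.4]
gripper_width: 0.301
gripper_force: 0.0
time_s: 5.3
tcp_pos: [0.5232, -0.1637, 0.0087]
ee_rot: [[-0.081, -0.997, -0.0], [-0.997, 0.081, 0.0], [-0.0, 0.0, -1.0]]
wrist_force: [0.1, 0.4, -0.6]
gripper_width: 0.299
gripper_force: 0.0
```

View pics/w2.png

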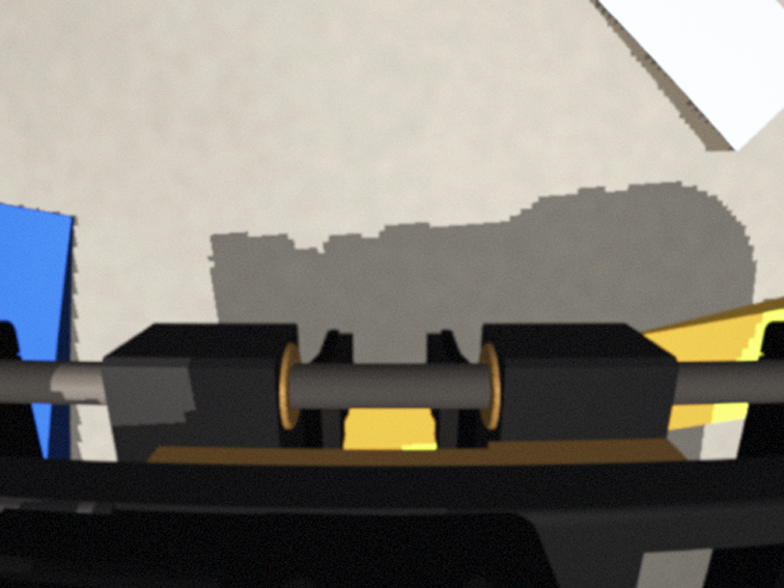

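The wedge lies centred between the fingers and against them, at about (390,428). I'll keep pushing slowly.

```bash
python3 -m pendant '[{"x":0.002,"y":0.025,"z":0,"rx":0,"ry":0,"rz":0,"claw":0.3},{"x":0.004,"y":0.05,"z":0,"rx":0,"ry":0,"rz":0,"claw":0.3},{"x":0.006,"y":0.075,"z":0,"rx":0,"ry":0,"rz":0,"claw":0.3},{"x":0.008,"y":0.1,"z":0,"rx":0,"ry":0,"rz":0,"claw":0.3},{"x":0.01,"y":0.125,"z":0,"rx":0,"ry":0,"rz":0,"claw":0.3},{"x":0.012,"y":0.15,"z":0,"rx":0,"ry":0,"rz":0,"claw":0.3},{"x":0.014,"y":0.175,"z":0,"rx":0,"ry":0,"rz":0,"claw":0.3},{"x":0.016,"y":0.18,"z":0,"rx":0,"ry":0,"rz":0,"claw":0.3}]'
python3 - <<'E'
from h import *
c=capture("top");save(c,"top2.png",(200,110,340,215),5.5);save(capture("side"),"side2.png",(220,150,360,255),5.5);print(sense()["wrist_force"])
E
```

```text
time_s: 6.4
tcp_pos: [0.527, -0.1189, 0.0088]
ee_rot: [[-0.08, -0.997, -0.001], [-0.997, 0.08, -0.0], [0.0, 0.001, -1.0]]
wrist_force: [-1.1, -3.7, 0.9]
gripper_width: 0.299
gripper_force: 2.1
[-1.88315231 -0.26041256  0.89534776]
```

View pics/top2.png

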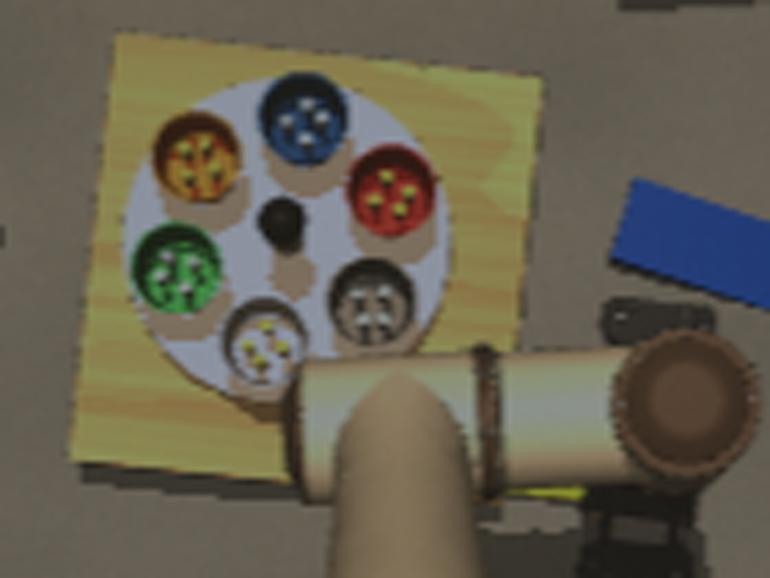

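View pics/side2.png

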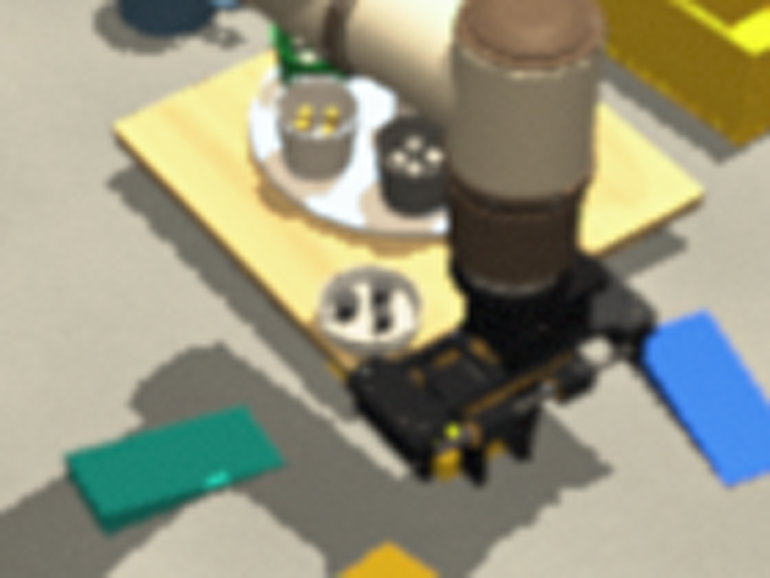

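The arm is clear of the carousel. The wedge is engaged, and the last 4 N of force is the ramp. I'll finish the push in two small steps.

```bash
python3 -m pendant '[{"x":0.001,"y":0.015,"z":0,"rx":0,"ry":0,"rz":0,"claw":0.3},{"x":0.002,"y":0.03,"z":0,"rx":0,"ry":0,"rz":0,"claw":0.3},{"x":0.003,"y":0.045,"z":0,"rx":0,"ry":0,"rz":0,"claw":0.3},{"x":0.004,"y":0.06,"z":0,"rx":0,"ry":0,"rz":0,"claw":0.3},{"x":0.005,"y":0.075,"z":0,"rx":0,"ry":0,"rz":0,"claw":0.3},{"x":0.006,"y":0.09,"z":0,"rx":0,"ry":0,"rz":0,"claw":0.3},{"x":0.007,"y":0.1,"z":0,"rx":0,"ry":0,"rz":0,"claw":0.3},{"x":0.008,"y":0.11,"z":0,"rx":0,"ry":0,"rz":0,"claw":0.3}]';python3 -m pendant '[{"x":0,"y":0.005,"z":0,"rx":0,"ry":0,"rz":0,"claw":0.3},{"x":0,"y":0.01,"z":0,"rx":0,"ry":0,"rz":0,"claw":0.3},{"x":0.001,"y":0.013,"z":0,"rx":0,"ry":0,"rz":0,"claw":0.3},{"x":0.001,"y":0.016,"z":0,"rx":0,"ry":0,"rz":0,"claw":0.3},{"x":0.001,"y":0.019,"z":0,"rx":0,"ry":0,"rz":0,"claw":0.3},{"x":0.001,"y":0.022,"z":0,"rx":0,"ry":0,"rz":0,"claw":0.3},{"x":0.001,"y":0.025,"z":0,"rx":0,"ry":0,"rz":0,"claw":0.3},{"x":0.001,"y":0.028,"z":0,"rx":0,"ry":0,"rz":0,"claw":0.3}]'
cat > meas.py <<'E'
from h import *
c=capture("top");hsv=cv2.cvtColor(c["color"],cv2.COLOR_RGB2HSV)
for p in ((.513,.268,.047),(.807,.246,.059),(.789,-.045,.047),(.485,-.03,.035)): print(proj(c,p).round(1),end=' ')
E
python3 - <<'E'
from h import *
c=capture("top");save(c,"top3.png",(200,110,340,215),5.5)
a=cv2.imread("pics/top2.png").astype(float);b=cv2.imread("pics/top3.png").astype(float)
d=lambda y0,y1,x0,x1:cv2.phaseCorrelate(cv2.cvtColor(np.float32(a[y0:y1,x0:x1]),cv2.COLOR_BGR2GRAY),cv2.cvtColor(np.float32(b[y0:y1,x0:x1]),cv2.COLOR_BGR2GRAY),cv2.createHanningWindow((x1-x0,y1-y0),cv2.CV_32F))
print(np.array(d(10,330,60,560)[0])/5.5)
E
```

```text
time_s: 7.5
tcp_pos: [0.5292, -0.0915, 0.0088]
ee_rot: [[-0.081, -0.997, -0.0], [-0.997, 0.081, 0.0], [0.0, 0.0, -1.0]]
wrist_force: [-0.7, -3.8, -0.3]
gripper_width: 0.303
gripper_force: 1.9
time_s: 8.5
tcp_pos: [0.5295, -0.0846, 0.0088]
ee_rot: [[-0.081, -0.997, 0.0], [-0.997, 0.081, 0.0], [-0.0, -0.0, -1.0]]
wrist_force: [-0.4, -3.8, -1.4]
gripper_width: 0.299
gripper_force: 1.7
[0.01040762 0.00584991]
```

```bash
python3 -m pendant '[{"x":-0.005,"y":-0.05,"z":0,"rx":0,"ry":0,"rz":0,"claw":0.3},{"x":-0.015,"y":-0.15,"z":0,"rx":0,"ry":0,"rz":0,"claw":0.3},{"x":-0.02,"y":-0.25,"z":0.1,"rx":0,"ry":0,"rz":0,"claw":0.3},{"x":-0.02,"y":-0.35,"z":0.3,"rx":0,"ry":0,"rz":0,"claw":0.3},{"x":-0.02,"y":-0.5,"z":0.5,"rx":0,"ry":0,"rz":0,"claw":0.3},{"x":-0.02,"y":-0.7,"z":0.65,"rx":0,"ry":0,"rz":0,"claw":0.3},{"x":-0.02,"y":-0.85,"z":0.8,"rx":0,"ry":0,"rz":0,"claw":0.3},{"x":-0.02,"y":-0.9,"z":0.85,"rx":0,"ry":0,"rz":0,"claw":0.3}]'; python3 -m pendant '[{"x":0,"y":-0.1,"z":0,"rx":0,"ry":0,"rz":0,"claw":0.3},{"x":-0.1,"y":-0.25,"z":0,"rx":0,"ry":0,"rz":0,"claw":0.3},{"x":-0.2,"y":-0.4,"z":0,"rx":0,"ry":0,"rz":0,"claw":0.3},{"x":-0.3,"y":-0.5,"z":0,"rx":0,"ry":0,"rz":0,"claw":0.3},{"x":-0.4,"y":-0.6,"z":0,"rx":0,"ry":0,"rz":0,"claw":0.3},{"x":-0.5,"y":-0.6,"z":0,"rx":0,"ry":0,"rz":0,"claw":0.3},{"x":-0.5,"y":-0.6,"z":0,"rx":0,"ry":0,"rz":0,"claw":0.3},{"x":-0.5,"y":-0.6,"z":0,"rx":0,"ry":0,"rz":0,"claw":0.3}]'
python3 - <<'E'
from h import *
c=capture("top");save(c,"top4.png",(210,110,320,210),7);save(capture("side"),"side4.png",(220,150,360,255),5.5)
E
```

```text
time_s: 9.55
tcp_pos: [0.5253, -0.3122, 0.2242]
ee_rot: [[-0.084, -0.996, 0.006], [-0.997, 0.084, -0.002], [0.001, -0.006, -1.0]]
wrist_force: [0.1, -0.3, 0.2]
gripper_width: 0.299
gripper_force: 0.0
time_s: 10.55
tcp_pos: [0.4, -0.4592, 0.2208]
ee_rot: [[-0.08, -0.997, -0.0], [-0.997, 0.08, 0.001], [-0.001, 0.0, -1.0]]
wrist_force: [-0.5, -0.0, -0.2]
gripper_width: 0.303
gripper_force: 0.0
```

View pics/top4.png

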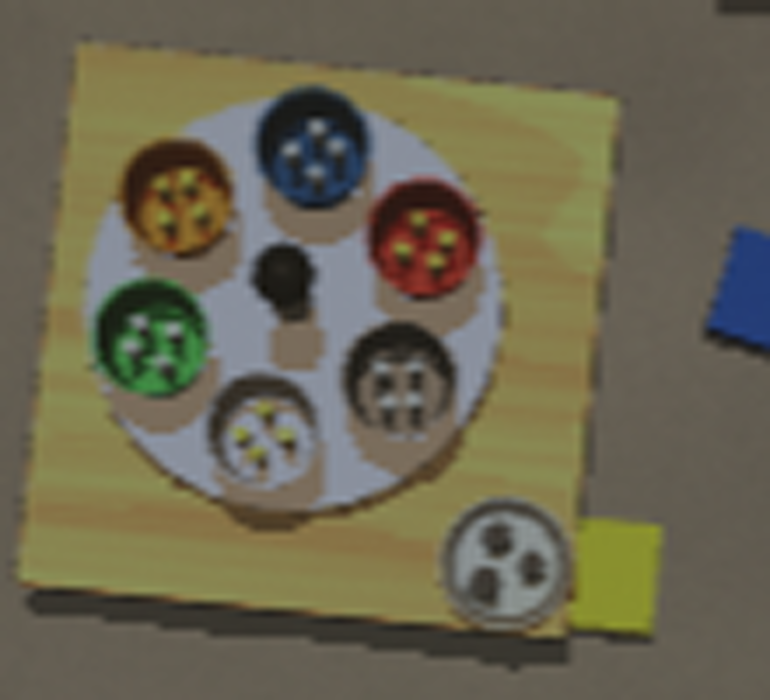

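View pics/side4.png

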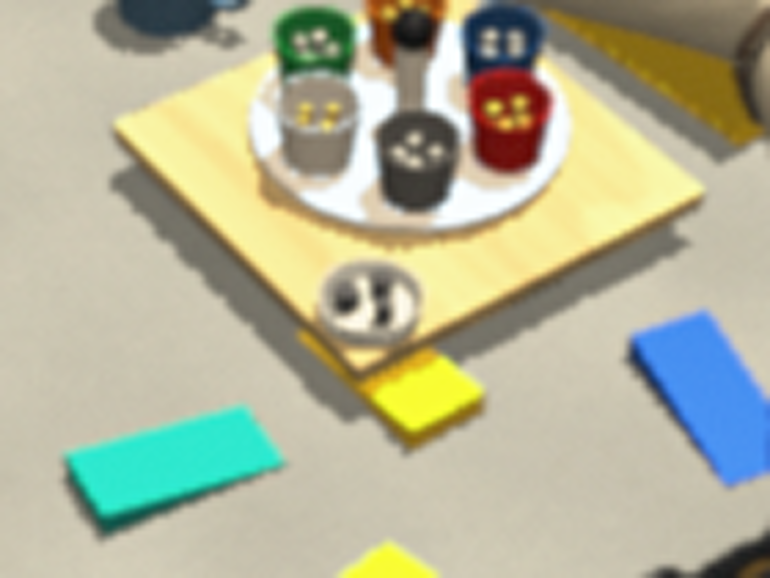

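The wedge now sticks out from under the dish corner. Its rear edge is at (662,523) to (655,635) in the crop, and the board edge runs from (617,98) to (565,637). I'll measure the protrusion and level.

Run:
```python
from h import *
c=capture("top")
f=lambda p,z:at_z(c,np.array(p)/7+[210,110],z)[:2]
R=(f((662,523),.021)+f((655,635),.021))/2
C=np.array([f(p,.047) for p in((77,42),(617,98),(565,637),(20,583))])
n=[np.linalg.norm(C[i]-C[i-1]).round(4) for i in range(4)];print("sides",n)
ctr=C.mean(0);e=C[0]+C[3]-C[1]-C[2];ey=e/np.linalg.norm(e);ex=np.array([ey[1],-ey[0]])
foot=ctr-.11*ex-.11*ey;print("rear",R,"foot",foot,"ctr",ctr)
w=np.array([.081,.9967]);print("tip beyond foot",(R+.13*w-foot)@w*1000,"protrusion",((ctr-.15*ey)-R)@ey*1000)
# height of near corner by triangulating top & side
s=capture("side");g=lambda p:np.array(p)/5.5+[220,150]
for n,a,b in(("dish corner",(565,637),(362,372)),("-y+x",(617,98),(703,192)),("+y-x",(20,583),(116,124)),("wedge rear -x top",(655,635),(410,440 -12)),("wedge rear +x top",(662,523),(483,398))):
    o1,v1=ray(c,np.array(a)/7+[210,110]);o2,v2=ray(s,g(b))
    A=np.c_[v1,-v2];t=np.linalg.lstsq(A,o2-o1,rcond=None)[0];p,q=o1+v1*t[0],o2+v2*t[1];print(n,p.round(4),(p-q).round(4))
```

```text
sides [np.float64(0.2986), np.float64(0.2971), np.float64(0.2971), np.float64(0.2953)]
rear [ 0.52635871 -0.07500856] foot [0.5329443  0.01176794] ctr [0.65137163 0.11263898]
tip beyond foot 42.97277362562683 protrusion 47.025291941055286
dish corner [ 0.4921 -0.0239  0.0377] [-0.0053  0.0041 -0.0005]
-y+x [ 0.7895 -0.0466  0.04  ] [-0.0036  0.0031 -0.001 ]
+y-x [0.5145 0.2712 0.044 ] [-0.0049  0.0034  0.0001]
wedge rear -x top [ 0.4953 -0.0735  0.0236] [-0.0025  0.0019 -0.0003]
wedge rear +x top [ 0.5582 -0.0769  0.012 ] [-0.0016  0.0012 -0.0002]
```

The tip is about 43 mm past the foot, which is the low end of the tolerance. I'll return and push about 7 mm more.

```bash
python3 -m pendant '[{"x":0.06,"y":0.1,"z":0,"rx":0,"ry":0,"rz":0,"claw":0.3},{"x":0.12,"y":0.25,"z":0,"rx":0,"ry":0,"rz":0,"claw":0.3},{"x":0.2,"y":0.45,"z":0,"rx":0,"ry":0,"rz":0,"claw":0.3},{"x":0.3,"y":0.65,"z":0,"rx":0,"ry":0,"rz":0,"claw":0.3},{"x":0.4,"y":0.85,"z":0,"rx":0,"ry":0,"rz":0,"claw":0.3},{"x":0.5,"y":1,"z":0,"rx":0,"ry":0,"rz":0,"claw":0.3},{"x":0.5,"y":1,"z":0,"rx":0,"ry":0,"rz":0,"claw":0.3},{"x":0.5,"y":1,"z":0,"rx":0,"ry":0,"rz":0,"claw":0.3}]'; python3 -m pendant '[{"x":0,"y":0.05,"z":-0.15,"rx":0,"ry":0,"rz":0,"claw":0.3},{"x":0,"y":0.1,"z":-0.3,"rx":0,"ry":0,"rz":0,"claw":0.3},{"x":0,"y":0.15,"z":-0.45,"rx":0,"ry":0,"rz":0,"claw":0.3},{"x":0,"y":0.2,"z":-0.6,"rx":0,"ry":0,"rz":0,"claw":0.3},{"x":0,"y":0.25,"z":-0.75,"rx":0,"ry":0,"rz":0,"claw":0.3},{"x":0.005,"y":0.3,"z":-0.85,"rx":0,"ry":0,"rz":0,"claw":0.3},{"x":0.01,"y":0.36,"z":-0.85,"rx":0,"ry":0,"rz":0,"claw":0.3},{"x":0.01,"y":0.4,"z":-0.85,"rx":0,"ry":0,"rz":0,"claw":0.3}]'
```

```text
time_s: 11.75
tcp_pos: [0.5245, -0.2095, 0.2211]
ee_rot: [[-0.08, -0.997, -0.001], [-0.997, 0.08, 0.0], [0.0, 0.001, -1.0]]
wrist_force: [0.5, -0.3, -0.2]
gripper_width: 0.298
gripper_force: 0.0
time_s: 12.75
tcp_pos: [0.5279, -0.1096, 0.0098]
ee_rot: [[-0.081, -0.997, 0.002], [-0.997, 0.081, -0.0], [-0.0, -0.002, -1.0]]
wrist_force: [-0.5, 0.0, -0.4]
gripper_width: 0.3
gripper_force: 0.0
```

```bash
python3 -m pendant '[{"x":0.002,"y":0.03,"z":0,"rx":0,"ry":0,"rz":0,"claw":0.3},{"x":0.004,"y":0.06,"z":0,"rx":0,"ry":0,"rz":0,"claw":0.3},{"x":0.006,"y":0.08,"z":0,"rx":0,"ry":0,"rz":0,"claw":0.3},{"x":0.007,"y":0.092,"z":0,"rx":0,"ry":0,"rz":0,"claw":0.3},{"x":0.008,"y":0.1,"z":0,"rx":0,"ry":0,"rz":0,"claw":0.3},{"x":0.008,"y":0.106,"z":0,"rx":0,"ry":0,"rz":0,"claw":0.3},{"x":0.009,"y":0.112,"z":0,"rx":0,"ry":0,"rz":0,"claw":0.3},{"x":0.009,"y":0.116,"z":0,"rx":0,"ry":0,"rz":0,"claw":0.3}]';python3 -m pendant '[{"x":0,"y":0.002,"z":0,"rx":0,"ry":0,"rz":0,"claw":0.3},{"x":0,"y":0.004,"z":0,"rx":0,"ry":0,"rz":0,"claw":0.3},{"x":0.001,"y":0.006,"z":0,"rx":0,"ry":0,"rz":0,"claw":0.3},{"x":0.001,"y":0.008,"z":0,"rx":0,"ry":0,"rz":0,"claw":0.3},{"x":0.001,"y":0.01,"z":0,"rx":0,"ry":0,"rz":0,"claw":0.3},{"x":0.001,"y":0.012,"z":0,"rx":0,"ry":0,"rz":0,"claw":0.3},{"x":0.001,"y":0.014,"z":0,"rx":0,"ry":0,"rz":0,"claw":0.3},{"x":0.001,"y":0.014,"z":0,"rx":0,"ry":0,"rz":0,"claw":0.3}]'
```

```text
time_s: 13.75
tcp_pos: [0.529, -0.0812, 0.0088]
ee_rot: [[-0.081, -0.997, -0.001], [-0.997, 0.081, -0.0], [0.001, 0.001, -1.0]]
wrist_force: [-0.3, -6.1, 1.0]
gripper_width: 0.301
gripper_force: 2.8
time_s: 14.75
tcp_pos: [0.5288, -0.0782, 0.0088]
ee_rot: [[-0.081, -0.997, -0.002], [-0.997, 0.081, -0.001], [0.001, 0.002, -1.0]]
wrist_force: [-1.1, -8.4, 1.7]
gripper_width: 0.299
gripper_force: 3.8
```

The force has risen to 8.4 N, so all four feet are loaded. I'll withdraw and check.

```bash
python3 -m pendant '[{"x":-0.005,"y":-0.05,"z":0,"rx":0,"ry":0,"rz":0,"claw":0.3},{"x":-0.015,"y":-0.15,"z":0,"rx":0,"ry":0,"rz":0,"claw":0.3},{"x":-0.02,"y":-0.25,"z":0.1,"rx":0,"ry":0,"rz":0,"claw":0.3},{"x":-0.02,"y":-0.35,"z":0.3,"rx":0,"ry":0,"rz":0,"claw":0.3},{"x":-0.02,"y":-0.5,"z":0.5,"rx":0,"ry":0,"rz":0,"claw":0.3},{"x":-0.02,"y":-0.7,"z":0.65,"rx":0,"ry":0,"rz":0,"claw":0.3},{"x":-0.02,"y":-0.85,"z":0.8,"rx":0,"ry":0,"rz":0,"claw":0.3},{"x":-0.02,"y":-0.9,"z":0.85,"rx":0,"ry":0,"rz":0,"claw":0.3}]'; python3 -m pendant '[{"x":0,"y":-0.1,"z":0,"rx":0,"ry":0,"rz":0,"claw":0.3},{"x":-0.1,"y":-0.25,"z":0,"rx":0,"ry":0,"rz":0,"claw":0.3},{"x":-0.2,"y":-0.4,"z":0,"rx":0,"ry":0,"rz":0,"claw":0.3},{"x":-0.3,"y":-0.5,"z":0,"rx":0,"ry":0,"rz":0,"claw":0.3},{"x":-0.4,"y":-0.6,"z":0,"rx":0,"ry":0,"rz":0,"claw":0.3},{"x":-0.5,"y":-0.6,"z":0,"rx":0,"ry":0,"rz":0,"claw":0.3},{"x":-0.5,"y":-0.6,"z":0,"rx":0,"ry":0,"rz":0,"claw":0.3},{"x":-0.5,"y":-0.6,"z":0,"rx":0,"ry":0,"rz":0,"claw":0.3}]'
python3 - <<'E'
from h import *
c=capture("top");save(c,"top5.png",(210,110,320,210),7);save(capture("side"),"side5.png",(220,150,360,255),5.5)
def shift(A,B,y0,y1,x0,x1,s):
    a,b=[cv2.cvtColor(cv2.imread("pics/"+n),cv2.COLOR_BGR2GRAY).astype(np.float32)[y0:y1,x0:x1] for n in(A,B)]
    return np.array(cv2.phaseCorrelate(a,b,cv2.createHanningWindow((x1-x0,y1-y0),cv2.CV_32F))[0])/s
print("top board px",shift("top4.png","top5.png",20,560,10,600,7),"side",shift("side4.png","side5.png",0,380,100,600,5.5))
E
```

```text
time_s: 15.75
tcp_pos: [0.5253, -0.3043, 0.2237]
ee_rot: [[-0.083, -0.997, 0.005], [-0.997, 0.083, -0.001], [0.001, -0.005, -1.0]]
wrist_force: [-0.2, 0.4, 0.0]
gripper_width: 0.3
gripper_force: 0.0
time_s: 16.75
tcp_pos: [0.4001, -0.4516, 0.2207]
ee_rot: [[-0.08, -0.997, -0.0], [-0.997, 0.08, 0.001], [-0.001, 0.0, -1.0]]
wrist_force: [-0.4, 0.6, -0.4]
gripper_width: 0.3
gripper_force: 0.0
top board px [0.00274123 0.00063701] side [-0.00699124 -0.01335323]
```

View pics/top5.png

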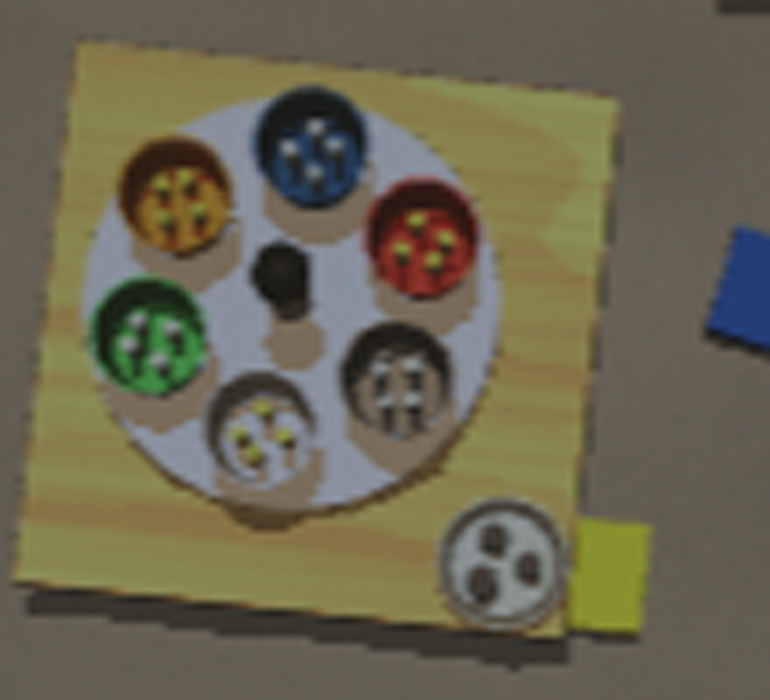

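The wedge went in about 6 mm more (tip now about 49 mm past the foot), and the board stayed put. The knob has moved about 2.3 px since the start, which matches the full 0.058 rad coming out. The hand is clear.

```bash
python3 -c "
from station import *
print(finish_job())"
```

```text
the job is handed in; nothing more can be done
None
```

I pushed the yellow wedge under the red foot until its tip was about 49 mm past the foot's middle. The carousel measures level and didn't slide, the hand is clear, and the job is handed in after about 17 s.

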